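# Unlock the folding lid stay and close the sample case

### The arm

A 6-joint arm with a two-finger parallel gripper is mounted at the origin on a cart in front of the work surface, level with it; the furniture and walls round the work are solid. World frame = base frame: x ahead of the robot, y to its left, z up, the work surface at z = 0. Lengths are in mm, angles in rad, forces in N, time in s.
With the tool pointing down it reaches from about 250 to 850 mm from the base axis. Payload 12.5 kg.
Tool frame: the origin (TCP) lies on the centre line of the jaws, within the pads' length; the fingertips stand 11 mm ahead of it and the grasp point (between the pads) lies 8 mm behind it; z points along the fingers, y is the line along which they close (so a half turn about z gives the same grasp; the last joint's range is limited). The gripper opens to 93 mm and grips with 3 to 60 N. Pads are 15 mm wide; open, the fingers measure 128 mm over their backs; the gripper's body (75 mm by 188 mm) begins 65 mm behind the grasp point.
Start: joints at [1.232, 0.351, 1.652, -0, 1.139, -0.085], TCP at [138.065, 532.374, 229.633] pointing down, gripper open.
Joint ranges: [-2.75, 2.75], [-0.79, 2.1], [0.01, 2.65], [-1.57, 4.71], [0.07, 3.14], [-2.87, 2.87]. Speed limits (rad/s): [2.22, 2.22, 2.79, 3.14, 3.14, 3.14].

### API

Orientations are given as a unit quaternion [x, y, z, w].
In Python, from plant import observe, grab_frame, camera_params, sign_off gives the robot as it stands.
- The arm moves only by the tool move_arm, never from a script. Its argument "series" is a list of rows, each a list of 3 entries, a list of its own where there are three numbers: the opening, from -1 (shut) to 1 (fully open), then the shift along the world's x, y, z in m, then the turn about the world's z in rad. In form: [[hand, [x, y, z], twist], ...]. A call has 1 to 10 rows; each row shifts and turns the commanded pose from where the row before left it; what a row does not reach is not made up. A row lasts 1/12 s, in which the tool goes at most 41.7 mm and 7.16 degrees, less where a joint would pass 70% of its speed; a pose out of reach is approached as far as the arm can. A call with a gripper value outside its range is refused whole. The fingers move at their own pace and stop on an object; the grip force is fixed at half the most. Time passes only in rows, so rows that do not move let the fingers close. It gives the time, the measured TCP pose, the force, the opening and the grip force at its end, in the units of the state.
- observe(): the state, without advancing time (a new reading comes with each control period).
- grab_frame(name): name is "side" or "top" or "wrist"; returns (picture, depth): 480x640x3 uint8, red, green, blue; 480x640 float32, mm along the optical axis (not along the pixel's ray), 0 where there is no reading.
- camera_params(name): a dict with "intrinsics" (3x3 intrinsics, pixels), "xyz" and "orientation" of the camera in the world; the wrist camera has in their place "T_tool_cam" (4x4, takes a point from camera to tool coordinates, whose origin is the TCP and whose axes are the flange's). Camera axes: x right, y down, z forward; pixel columns grow to the right and rows downward; lengths in mm; the calibration is good to about 2 mm. A picture is of the moment at which its call begins: read the wrist's pose just before it. camera_params takes no time and is no camera call.
- sign_off(): hands the job in; it is judged then, once.
The state is a dict: "time_s": time; "q": joint angles; "dq": joint speeds; "joint_torque": joint torques, N m; "tcp_pos": TCP position; "ee_rot": TCP orientation; "wrist_force": force on the tool from outside, world axes, zero at the start; "ft_torque": the same for the moment, N m; "grip_width": opening from 0.0 (shut) to 1.0 (fully open); "grasp_force": force on a finger pad.
Only numpy, scipy, OpenCV 4.12 (cv2) and the standard library are available. Lean on these libraries where they do the work, as an engineer would, in place of code of your own. Each camera call takes 0.05 s, during which the arm holds its last target. There are 200 camera calls.

### The job

The lid of the white sample case is propped open by a folding steel stay on its right side. Lift the stay's knee by its black bar up past centre to unlock it, then lower the lid without slamming it and press it gently at the front, by feel, just until it has snapped past the catch and sits on both rubber feet, no harder. Leave the flask, the beaker and the tip box where they stand.

Things in the scene. Friction and masses are not known exactly. Their poses are not given: they have to be found in the camera images.
- case: White-painted open-topped metal sample case, 240 (x) x 250 (y) x 100 mm high, fixed to the worktop, with a blue tube rack inside. Origin: centre of its underside; x runs from its front (the robot's side) to its rear, z up, y to its left. The lid is hinged along the top of the rear wall.
- lid_hinge (a point): Middle of the lid's hinge axis, in the case's frame at (0.120, 0, 0.106) m; the axis is parallel to the case's y.
- lid_panel: White lid panel, 257 x 250 x 12 mm, about 0.4 kg. Origin on the hinge axis at mid-thickness; the panel runs along its own -x (to 255 mm from the axis); own +z is the outer face, 6 mm off, up when shut. As found it stands 1.246 rad (71 degrees) from shut, leaning over the case towards the robot, so its outer face can be pushed forward and down from above and behind.
- lid_press (a point): Point on the lid's outer face, midway across its width, 215 mm from the hinge axis: the place to push. A damped friction hinge holds the lid wherever it is left; pushing it down here slowly takes up to about 6 N until the catch.
- lid (a joint): Lid angle, rad: 0 as found (open), grows as it closes. Flush on the bare rim would be 1.246, but it comes home earlier, on two height-adjustable rubber feet on the front rim, set anywhere from 1 to 16 mm above it (home at 1.177 to 1.242). The ball catch, set along with them, is felt about 9 mm before home, resists with 2 to 11 N (more if pushed fast), then from 2.5 mm before home draws the lid onto the feet and holds it.
- stay_knee (a joint): Stay's knee, rad: 0 as found (sagging past centre on its stop: locked, the lid cannot be lowered), 0.25 straight (centre), larger: folded the other way, knee up and forward (unlocked). From about 0.7 the lid folds it freely. Friction holds it where it is left.
- knee_bar (a point): Middle of the graspable black round bar on the stay's knee: 13 mm diameter, 62 mm long, parallel to the case's y, sticking out to the right (-y) beside the steel links. As found at (0.021, -0.188, 0.111) m in the case's frame; its inner end is about 16 mm from the nearest link. Moving it takes under 15 N.
- stay_pivot (a point): Fixed lower pivot of the stay, on the case's right side at (-0.030, -0.188, 0.070) m in the case's frame (point on the axis level with knee_bar; the link itself is at y = -0.141); axis parallel to the case's y. The knee bar moves on an arc of 65 mm radius about it: from as found up and towards the front. The upper link, 112.5 mm, goes on to the lid's right edge.
- flask_mid (a point): Centre (75 mm up) of a bystander: translucent plastic flask, 66 mm diameter, 150 mm tall, loose.
- beaker_mid (a point): Centre (40 mm up) of a bystander: small clear beaker, 60 x 63 mm, 80 mm tall, loose.
- tip_box_mid (a point): Centre (26 mm up) of a bystander: pipette-tip box with yellow tips, 90 x 145 x 52 mm, loose, left of the case.

How it is judged (in metres and radians):
On the way:
1. the stay's knee is lifted past centre and unlocked while the lid is still up (value of joint stay_knee above 0.42 rad and value of joint lid below 0.6 rad), for 0.1 s.
At the end, for the whole second after the job is handed in: The lid is shut (lid joint above 1.165 rad), held by the catch on both rubber feet (over 0.3 N on each) and at rest; flask, beaker and tip box are within 20 mm of where they stood (value of joint lid above 1.165 rad and contact force between each of foot0, foot1 and lid_panel above 0.3 N and velocity of joint lid between -0.05 and 0.05 rad/s and distance of each of flask_mid, beaker_mid, tip_box_mid from where it was at the start of the episode below 0.02 m); the robot touches nothing.
It fails at once if the lid is slammed or pressed on its feet and catch with more than 36 N (contact force between lid_panel and case above 36 N).
It fails at once if the lid is slammed: it turns faster than 1.5 rad/s before reaching the catch (velocity of joint lid above 1.5 rad/s and value of joint lid below 1.1 rad).
It fails at once if the lid is forced down with more than 25 N while the stay is still locked (value of joint stay_knee below 0.25 rad and contact force between the arm and lid_panel above 25 N).
It fails at once if a bystander is knocked over or shoved (distance of any of flask_mid, beaker_mid, tip_box_mid from where it was at the start of the episode above 0.03 m).
It also fails if it takes over 58 s, if anything falls off the work surface, if the arm or the gripper's body presses on something with over 40 N, if the wrist force passes 120 N, or if a joint passes its speed limit or range.

## Working session

There is one attempt and no reset: what is moved stays moved. The work goes in short steps, Python scripts to look and compute and a tool call to move; the robot and the scene stay as the last step left them, time stands still between calls to the robot, and variables do not carry over. Pictures are saved under pics/ and viewed, at most 10 in all, crops included, and the job is handed in when it is done.

Besides the shell and the picture viewer there is one more tool, called after "Call:" as name(argument=value, ...) on one line, values as JSON. move_arm: Moves the arm, as the interface text tells. Its arguments: {"type":"object","properties":{"series":{"type":"array"}},"required":["series"]}

```bash
mkdir -p pics; cat > h.py <<'E'
import numpy as np,cv2
from scipy.spatial.transform import Rotation as R
from plant import *
def cam(n):
    c=camera_params(n)
    K=np.array(c['intrinsics'])
    o=np.array(c['orientation']); Rm=o if o.shape==(3,3) else R.from_quat(o).as_matrix()
    return K,Rm,np.array(c['xyz'])
def cloud(n,d):
    K,Rm,t=cam(n)
    v,u=np.mgrid[:480,:640]
    p=np.stack([(u-K[0,2])/K[0,0]*d,(v-K[1,2])/K[1,1]*d,d],-1)@Rm.T+t
    p[d==0]=np.nan
    return p
E
python3 - <<'E'
from h import *
print(observe())
for n in ('side','top'):
    im,d=grab_frame(n); cv2.imwrite(f'pics/{n}0.png',im[...,::-1]); np.save(f'{n}0.npy',d); print(camera_params(n))
E
```

```text
{'time_s': 0.0, 'q': array([ 1.23238329e+00,  3.51255826e-01,  1.65241758e+00,  1.59884740e-05,
        1.13909320e+00, -8.46040829e-02]), 'dq': array([ 0.00041573, -0.00022767,  0.00165245, -0.00064401, -0.0019274 ,
        0.00066739]), 'joint_torque': array([ 1.39900741e-03, -4.97342026e+01, -2.85241771e+01,  6.99334661e-02,
        2.59516662e-02, -1.32851487e-04]), 'tcp_pos': array([137.9653846 , 532.07608239, 229.09316665]), 'ee_rot': array([ 1.26567423e-01,  9.91957833e-01, -5.72370589e-04, -1.30323723e-04]), 'wrist_force': array([-0.07797745,  0.50511687,  0.56319442]), 'ft_torque': array([0.06023385, 0.04083687, 0.08142068]), 'grasp_force': 0.0, 'grip_width': 0.9992485799710962}
{'intrinsics': array([[555.5984633 ,   0.        , 314.39843811],
       [  0.        , 555.5984633 , 239.40864582],
       [  0.        ,   0.        ,   1.        ]]), 'xyz': array([  255.43747607, -1237.69241217,  1110.49669527]), 'orientation': array([ 0.87812223, -0.09887247,  0.06403164, -0.46370846])}
{'intrinsics': array([[438.96050585,   0.        , 319.06710853],
       [  0.        , 438.96050585, 239.38724926],
       [  0.        ,   0.        ,   1.        ]]), 'xyz': array([ 426.6936299 ,   79.93346802, 1408.12868794]), 'orientation': array([ 0.70870457, -0.70192382,  0.0482652 , -0.05206979])}
```

View pics/side0.png

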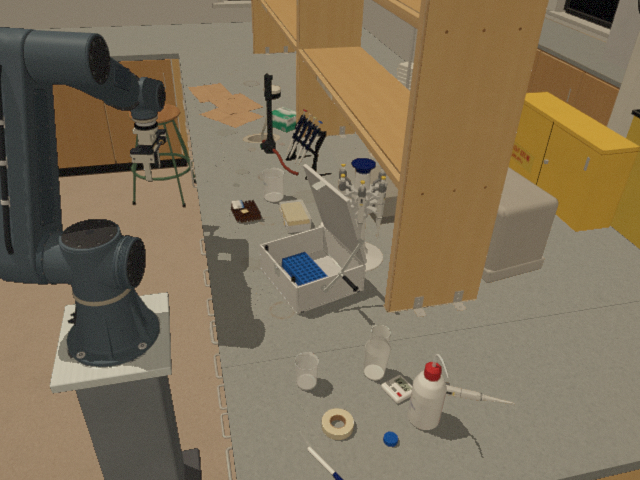

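View pics/top0.png

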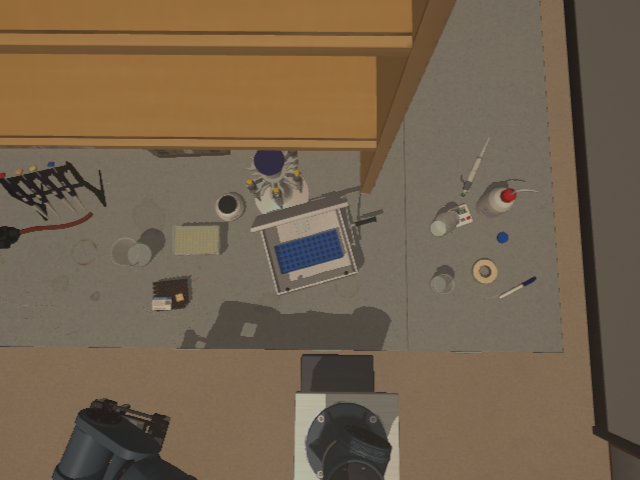

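The side view shows the case at about (315,265), the knee bar at about (350,283), and a shelf upright just behind it. In the top view the case is yawed about 15°. Its front rim corners are at (278,293) and (357,272), and the black bar runs from (355,223) to (376,219).

```bash
python3 - <<'E'
from h import *
d=np.load('top0.npy'); p=cloud('top',d); im=cv2.imread('pics/top0.png')
q=p[150:310,230:420]
K,Rm,t=cam('top')
def at(u,v,z):
    r=Rm@np.array([(u-K[0,2])/K[0,0],(v-K[1,2])/K[1,1],1]); return t+r*(z-t[2])/r[2]
for n,u,v in [('FL',278,293),('FR',357,272)]: print(n,at(u,v,100).round(),p[v-3:v+4,u-3:u+4,2].round()[3])
# bar: dark pixels
m=(im[...,:].max(-1)<60)&(p[...,2]>85)&(p[...,2]<140); m[:200]=0;m[240:]=0;m[:,:350]=0;m[:,385:]=0
print(m.sum(), np.nanmedian(p[m],0).round(1), p[m].min(0).round(), p[m].max(0).round())
# rim points
r=(abs(p[...,2]-100)<5)&(im.min(-1)>120); r[:195]=0;r[300:]=0;r[:,:250]=0;r[:,365:]=0
P=p[r][:,:2].astype(np.float32); print(len(P), cv2.minAreaRect(P))
# post & shelf
for u,v in [(370,188),(368,170),(390,120),(375,145),(300,145),(200,145),(445,20)]: print((u,v),p[v,u].round())
# lid top points
for u,v in [(255,225),(350,200),(300,215),(228,207),(275,160),(285,190)]: print((u,v),p[v,u].round())
ds=np.load('side0.npy'); ps=cloud('side',ds)
for u,v in [(350,283),(345,279),(355,288),(390,305),(480,298),(400,250),(415,150)]: print('s',(u,v),ps[v,u].round())
c=im[150:310,230:430]; a=cv2.resize(c,None,fx=3,fy=3,interpolation=2)
s=cv2.imread('pics/side0.png')[160:320,240:440]
cv2.imwrite('pics/c1.png',a[:480]); cv2.imwrite('pics/c2.png',cv2.resize(s,None,fx=3.5,fy=3.5,interpolation=2))
E
```

```text
FL [452. 208. 100.] [ -7.   2. 100. 102. 101. 100. 100.]
FR [517. -26. 100.] [ 99. 104. 103.  99.   5.   3.   2.]
73 [667.5 -48.6 116. ] [656. -79. 109.] [680. -22. 125.]
200 ((576.9639892578125, 118.75225830078125), (200.22911071777344, 249.43399047851562), 16.807300567626953)
(370, 188) [783. -70.  67.]
(368, 170) [790. -46. 232.]
(390, 120) [784. -53. 584.]
(375, 145) [789. -42. 429.]
(300, 145) [789. 133. 427.]
(200, 145) [787. 366. 426.]
(445, 20) [784. -75. 893.]
(255, 225) [617. 248. 320.]
(350, 200) [759. -12.   0.]
(300, 215) [639. 134. 343.]
(228, 207) [719. 375.  60.]
(275, 160) [775. 198. 357.]
(285, 190) [765. 194. 102.]
s (350, 283) [666. -53. 115.]
s (345, 279) [655. -39. 120.]
s (355, 288) [673. -78. 114.]
s (390, 305) [789. -74.  26.]
s (480, 298) [1087.  -74.    2.]
s (400, 250) [796. -77. 228.]
s (415, 150) [800. -79. 530.]
```

View pics/c1.png

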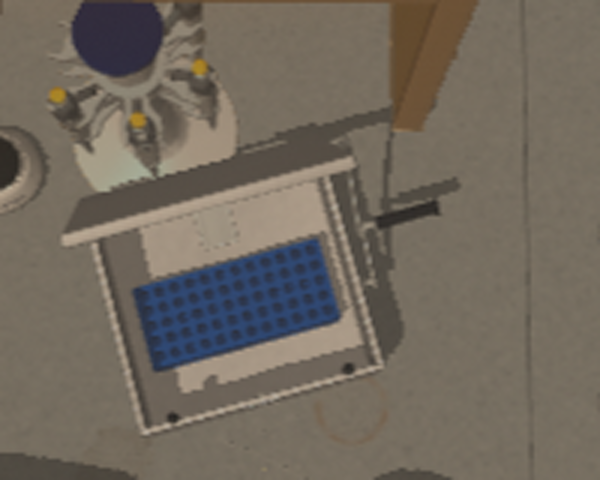

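View pics/c2.png

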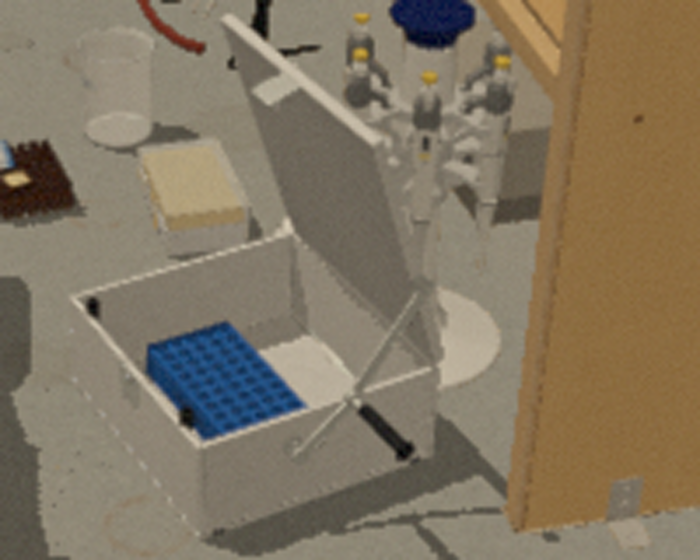

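The crops show the bar at case yaw about 15.5–16°, with its middle near (667,-49,110). That agrees with the case frame to about 4 mm. The two rubber feet are on the front rim, and the shelf upright starts at x≈783. I'll go round the front of the case and stop above the bar.

Call:
move_arm(series=[[1,[0.021,-0.028,0],-0.104],[1,[0.021,-0.028,0],-0.104],[1,[0.021,-0.028,0],-0.104],[1,[0.021,-0.028,0],-0.104],[1,[0.021,-0.028,0],-0.104],[1,[0.021,-0.028,0],-0.104],[1,[0.021,-0.028,0],-0.104],[1,[0.021,-0.028,0],-0.104],[1,[0.021,-0.028,0],-0.104],[1,[0.021,-0.028,0],-0.104]])

```text
time_s: 0.93
tcp_pos: [348.6, 250.8, 229.6]
ee_rot: [0.605, 0.796, -0.0, -0.0]
wrist_force: [-0.3, 0.5, -0.1]
grip_width: 1.0
grasp_force: 0.0
```

Call:
move_arm(series=[[1,[0.007,-0.031,0],0],[1,[0.007,-0.031,0],0],[1,[0.007,-0.031,0],0],[1,[0.007,-0.031,0],0],[1,[0.007,-0.031,0],0],[1,[0.007,-0.031,0],0],[1,[0.007,-0.031,0],0],[1,[0.007,-0.031,0],0],[1,[0.007,-0.031,0],0],[1,[0.007,-0.031,0],0]])

```text
time_s: 1.77
tcp_pos: [417.9, -59.3, 229.6]
ee_rot: [0.603, 0.798, -0.0, -0.0]
wrist_force: [1.1, -0.4, 0.6]
grip_width: 0.998
grasp_force: 0.0
```

```bash
python3 - <<'E'
from h import *
s=observe(); print(s['time_s'],s['tcp_pos'],R.from_quat(s['ee_rot']).as_matrix().round(3),s['q'].round(2)); print(camera_params('wrist')['T_tool_cam'].round(2))
E
```

```text
1.7667 [417.94843677 -59.2500739  229.55840834] [[-0.273  0.962 -0.   ]
 [ 0.962  0.273  0.   ]
 [ 0.    -0.    -1.   ]] [-0.25  0.11  1.96  0.    1.07 -0.53]
[[  -0.     -0.97   -0.24   67.02]
 [   1.     -0.      0.      0.62]
 [  -0.     -0.24    0.97 -154.8 ]
 [   0.      0.      0.      1.  ]]
```

The wrist camera sits 67 mm to the lid side of the tool, so it would come close to the lid. I'll turn the hand half round so it faces outward; joint 6 ends near 2.76, inside its range.

Call:
move_arm(series=[[1,[0,0,0],-0.12],[1,[0,0,0],-0.12],[1,[0,0,0],-0.12],[1,[0,0,0],-0.12],[1,[0,0,0],-0.12],[1,[0,0,0],-0.12],[1,[0,0,0],-0.12],[1,[0,0,0],-0.12],[1,[0,0,0],-0.12],[1,[0,0,0],-0.12]])

```text
time_s: 2.6
tcp_pos: [417.9, -57.6, 229.4]
ee_rot: [0.949, 0.315, -0.0, -0.0]
wrist_force: [0.3, -0.5, 0.1]
grip_width: 0.999
grasp_force: 0.0
```

Call:
move_arm(series=[[1,[0.01,0,0],-0.12],[1,[0.01,0,0],-0.12],[1,[0.01,0,0],-0.12],[1,[0.01,0,0],-0.12],[1,[0.01,0,0],-0.12],[1,[0.01,0,0],-0.12],[1,[0.01,0,0],-0.12],[1,[0.01,0,0],-0.12],[1,[0.01,0,0],-0.12],[1,[0.01,0,0],-0.12]])

```text
time_s: 3.43
tcp_pos: [518.4, -57.6, 229.3]
ee_rot: [0.961, -0.275, -0.0, 0.0]
wrist_force: [-0.2, -0.9, -0.4]
grip_width: 1.003
grasp_force: 0.0
```

Call:
move_arm(series=[[1,[0.02,0,0],-0.12],[1,[0.02,0,0],-0.12],[1,[0.02,0,0],-0.12],[1,[0.02,0,0],-0.12],[1,[0.02,0,0],-0.12],[1,[0.02,0,0],-0.12],[0.4,[0.02,0.001,0],0],[0.4,[0.01,0.002,0],0],[0.4,[0,0,0],0]])

```text
time_s: 4.18
tcp_pos: [669.1, -54.3, 228.6]
ee_rot: [0.805, -0.594, -0.0, 0.0]
wrist_force: [-0.7, -0.2, 0.3]
grip_width: 0.836
grasp_force: 0.0
```

```bash
python3 - <<'E'
from h import *
s=observe(); print(s['time_s'],s['tcp_pos'],s['q'].round(3))
im,d=grab_frame('wrist'); cv2.imwrite('pics/w1.png',im[...,::-1])
c=camera_params('wrist'); K=np.array(c['intrinsics']); T=c['T_tool_cam']
Rt=R.from_quat(s['ee_rot']).as_matrix()
print(np.arctan2(*Rt[[1,0],1]))
v,u=np.mgrid[:480,:640]
pc=np.stack([(u-K[0,2])/K[0,0]*d,(v-K[1,2])/K[1,1]*d,d],-1)
p=(pc@T[:3,:3].T+T[:3,3])@Rt.T+s['tcp_pos']
np.save('w1.npy',p)
m=(im.max(-1)<70)&(d>0)&(p[...,2]>90)&(p[...,2]<130)&(abs(p[...,0]-667)<40)&(abs(p[...,1]+49)<50)
P=p[m]; print(m.sum(),P.min(0).round(),P.max(0).round(),np.median(P,0).round(1))
if m.sum()>50: print(cv2.minAreaRect(P[:,:2].astype(np.float32)), np.argwhere(m).mean(0), np.percentile(P[:,2],95))
E
```

```text
4.1833 [669.09999865 -54.32995022 228.57377171] [-0.15   0.576  1.305  0.     1.262  2.692]
-2.8426759101513253
916 [654. -82. 112.] [685. -17. 122.] [669.4 -50.4 116.9]
((668.1148681640625, -48.956153869628906), (16.739768981933594, 64.74745178222656), 16.6496524810791) [248.9650655  319.56441048] 119.3072604533381
```

View pics/w1.png

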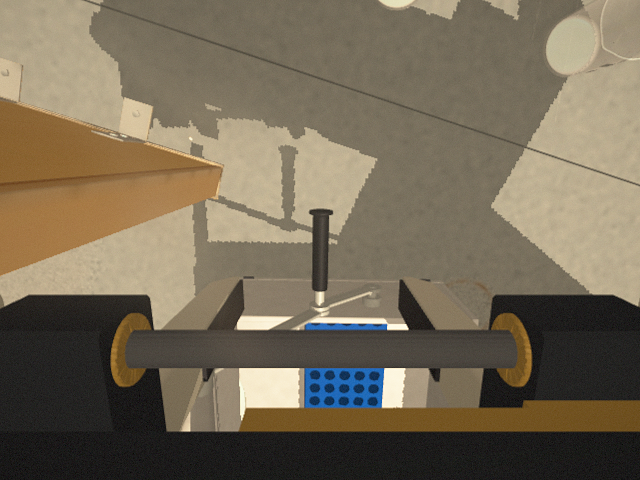

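The wrist view shows the bar centred between the fingers, running (320,212)–(320,290). The measured middle is (668,-49), z≈111, yaw 16.6°, and the upright is clear. I'll go down and grip.

Call:
move_arm(series=[[0.4,[0.001,-0.002,-0.026],0],[0.4,[0,0,-0.03],0],[0.4,[0,0,-0.03],0],[0.4,[0,0,-0.025],0],[0.4,[0,0,-0.015],0],[0.4,[0,0,0],0],[-1,[0,0,0],0],[-1,[0,0,0],0],[-1,[0,0,0],0],[-1,[0,0,0],0]])

```text
time_s: 5.07
tcp_pos: [669.6, -56.7, 105.1]
ee_rot: [0.804, -0.594, 0.001, -0.0]
wrist_force: [0.6, 0.2, -0.5]
grip_width: 0.46
grasp_force: 0.0
```

Call:
move_arm(series=[[-1,[0,0,0],0],[-1,[0,0,0],0],[-1,[0,0,0],0],[-1,[0,0,0],0]])

```text
time_s: 5.4
tcp_pos: [669.1, -56.6, 103.7]
ee_rot: [0.804, -0.594, 0.0, -0.0]
wrist_force: [0.7, -0.2, -0.4]
grip_width: 0.173
grasp_force: 0.0
```

Call:
move_arm(series=[[-1,[0,0,0],0],[-1,[0,0,0],0],[-1,[0,0,0],0]])

```text
time_s: 5.65
tcp_pos: [669.8, -56.5, 104.1]
ee_rot: [0.804, -0.594, 0.001, -0.001]
wrist_force: [5.5, 1.6, 1.0]
grip_width: 0.132
grasp_force: 30.0
```

Call:
move_arm(series=[[-1,[-0.0033,-0.001,0.004],0],[-1,[-0.0036,-0.0011,0.0036],0],[-1,[-0.0038,-0.0011,0.0033],0],[-1,[0,0,0],0]])

```text
time_s: 5.98
tcp_pos: [659.1, -59.6, 115.7]
ee_rot: [0.804, -0.594, 0.001, -0.001]
wrist_force: [4.3, 3.8, 4.3]
grip_width: 0.131
grasp_force: 30.0
```

Gripped, and the bar is following with small forces. I'll continue along the arc.

Call:
move_arm(series=[[-1,[-0.0041,-0.0012,0.003],0],[-1,[-0.0042,-0.0013,0.0026],0],[-1,[-0.0045,-0.0013,0.0023],0],[-1,[-0.0046,-0.0014,0.0019],0],[-1,[0,0,0],0]])

```text
time_s: 6.4
tcp_pos: [642.6, -64.4, 126.2]
ee_rot: [0.804, -0.594, 0.002, -0.002]
wrist_force: [5.9, 5.7, 9.2]
grip_width: 0.129
grasp_force: 30.0
```

Call:
move_arm(series=[[-1,[-0.0048,-0.0014,0.0015],0],[-1,[-0.0049,-0.0015,0.0011],0],[-1,[-0.0049,-0.0015,0.0007],0],[-1,[0,0,0],0],[-1,[0,0,0],0]])

```text
time_s: 6.82
tcp_pos: [629.0, -68.5, 130.5]
ee_rot: [0.804, -0.594, 0.003, -0.003]
wrist_force: [6.6, 8.4, 15.1]
grip_width: 0.13
grasp_force: 30.0
```

```bash
python3 - <<'E'
from h import *
ims=[]
for n,(a,b,c,e) in (('side',(140,330,220,460)),('top',(140,330,220,460))):
    im,d=grab_frame(n); np.save(n+'1.npy',d); ims.append(cv2.resize(im[a:b,c:e,::-1],None,fx=1.66,fy=1.66,interpolation=2))
cv2.imwrite('pics/a1.png',np.hstack(ims))
E
```

```text
(no output)
```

View pics/a1.png

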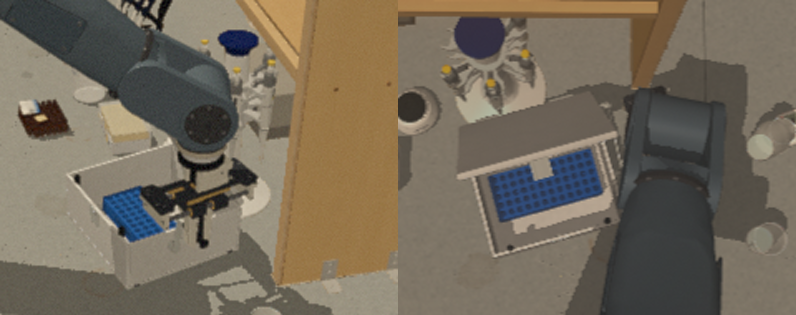

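The lid has tipped forward as the knee folded and the bar is still in the jaws. I'll measure the lid angle.

```bash
cat >> h.py <<'E'
yaw=0.275; C=np.array([599.5,124.5])
def tocase(p):
    d=p[...,:2]-C; c,s=np.cos(yaw),np.sin(yaw)
    return np.stack([d[...,0]*c+d[...,1]*s,-d[...,0]*s+d[...,1]*c,p[...,2]],-1)
def toworld(x,y): c,s=np.cos(yaw),np.sin(yaw); return C[0]+x*c-y*s, C[1]+x*s+y*c
def lid(d):
    q=tocase(cloud('top',d)); m=(abs(q[...,1])<110)&(q[...,0]<115)&(q[...,0]>-150)&(q[...,2]>125)
    a=q[m]; r=np.hypot(a[:,0]-120,a[:,2]-106); a=a[(r>80)&(r<262)]; r=np.hypot(a[:,0]-120,a[:,2]-106)
    off=np.arcsin(6/r); th=np.arctan2(a[:,2]-106,120-a[:,0])-off
    h=np.histogram(th,60,(0,1.6)); k=h[0].argmax(); print('lid from shut ~',h[1][k].round(2),np.median(th).round(3),len(th)); return a
E
python3 - <<'E'
from h import *
for f in ('top0.npy','top1.npy'):
    a=lid(np.load(f)); print(np.percentile(a,[1,50,99],0).round())
q=tocase(np.array([[452,208,100],[517,-26,100],[668,-49,111]])); print(q.round())
E
```

```text
lid from shut ~ 1.23 1.225 1237
[[   3. -107.  187.]
 [  45.    3.  336.]
 [ 114.  107.  352.]]
lid from shut ~ 1.04 1.058 2222
[[ -33. -107.  180.]
 [  27.    2.  286.]
 [ 113.  107.  334.]]
[[-119.  120.  100.]
 [-120. -122.  100.]
 [  19. -186.  111.]]
```

The case calibration checks out and the lid is at about 1.05 rad from shut, so it has moved 0.2. The stay is unlocked. I'll release and lift clear.

Call:
move_arm(series=[[0.3,[0,0,0],0],[0.3,[0,0,0],0],[0.3,[0,0,0],0],[0.3,[0,0,0],0],[0.3,[0,0,0],0],[0.3,[0,0,0.01],0],[0.3,[0,0,0.02],0],[0.3,[0,-0.01,0.025],0],[0.3,[0,-0.01,0.035],0],[0.3,[0,0,0.035],0]])

```text
time_s: 7.75
tcp_pos: [625.8, -90.7, 254.2]
ee_rot: [0.804, -0.594, -0.0, 0.0]
wrist_force: [0.3, -0.4, 0.7]
grip_width: 0.649
grasp_force: 0.0
```

Call:
move_arm(series=[[-1,[0,0,0.035],0.119],[-1,[0,0,0.035],0.119],[-1,[0,0,0.035],0.119],[-1,[0,0,0.035],0.119],[-1,[0,0,0.02],0.119],[-1,[0,0,0],0.119],[-1,[0,0,0],0.119],[-1,[0,0,0],0.119],[-1,[0,0,0],0.119],[-1,[0,0,0],0.119]])

```text
time_s: 8.58
tcp_pos: [626.0, -89.5, 413.3]
ee_rot: [0.999, -0.038, 0.0, 0.0]
wrist_force: [-0.6, -0.8, 0.2]
grip_width: 0.015
grasp_force: 0.0
```

```bash
python3 - <<'E'
from h import *
s=observe(); print(s['q'].round(2))
im,d=grab_frame('top'); a=lid(d); print(np.percentile(a,[1,50,99],0).round())
im,d=grab_frame('side'); p=tocase(cloud('side',d)); m=(im.max(-1)<60)&(abs(p[...,1]+188)<50)&(p[...,2]>90)&(p[...,2]<170)&(abs(p[...,0])<80); print(m.sum(),np.median(p[m],0).round())
th=1.05
for th in (1.05,.8,.6,.4,.2,.1,.05,0): 
  x=120-215*np.cos(th)+6*np.sin(th)+7.5; z=106+215*np.sin(th)+6*np.cos(th)+11
  print(th,np.round([*toworld(x,0),z],1))
E
```

```text
[-0.22  0.4   1.13 -0.    1.6   1.43]
lid from shut ~ 1.04 1.058 2228
[[ -33. -107.  181.]
 [  27.    3.  286.]
 [ 113.  107.  334.]]
66 [ -30. -193.  140.]
1.05 [624.3 131.5 306.5]
0.8 [582.2 119.6 275.4]
0.6 [554.7 111.9 243.4]
0.4 [533.9 106.  206.3]
0.2 [520.6 102.2 165.6]
0.1 [516.9 101.2 144.4]
0.05 [515.8 100.9 133.7]
0 [515.3 100.7 123. ]
```

Call:
move_arm(series=[[-1,[0.003,0.033,0],0.119],[-1,[0.003,0.033,0],0.119],[-1,[0.003,0.033,0],0.119],[-1,[0.003,0.033,0],0],[-1,[0.003,0.033,0],0],[-1,[0.003,0.033,0],0],[-1,[0.001,0.028,0],0],[-1,[0,0,0],0]])

```text
time_s: 9.35
tcp_pos: [644.8, 141.1, 412.6]
ee_rot: [0.991, 0.137, -0.0, -0.001]
wrist_force: [-0.2, -1.0, -0.9]
grip_width: 0.005
grasp_force: 0.0
```

Call:
move_arm(series=[[-1,[0,0,-0.02],0],[-1,[0,0,-0.02],0],[-1,[0,0,-0.02],0],[-1,[0,0,-0.02],0],[-1,[0,0,-0.015],0],[-1,[0,0,0],0]])

```text
time_s: 9.85
tcp_pos: [644.3, 135.8, 314.6]
ee_rot: [0.991, 0.135, -0.003, 0.0]
wrist_force: [-0.2, 0.3, -0.6]
grip_width: 0.005
grasp_force: 0.0
```

Call:
move_arm(series=[[-1,[-0.007,-0.0015,-0.0033],0],[-1,[-0.007,-0.0015,-0.0033],0],[-1,[-0.006,-0.0015,-0.0033],0],[-1,[-0.0042,-0.0012,-0.0031],0],[-1,[-0.0042,-0.0012,-0.0031],0],[-1,[-0.0042,-0.0012,-0.0031],0],[-1,[-0.0042,-0.0012,-0.0031],0],[-1,[-0.0042,-0.0012,-0.0031],0]])

```text
time_s: 10.52
tcp_pos: [604.7, 125.9, 293.6]
ee_rot: [0.991, 0.136, 0.001, 0.0]
wrist_force: [2.3, -0.8, 5.4]
grip_width: 0.006
grasp_force: 2.2
```

Call:
move_arm(series=[[-1,[-0.0042,-0.0012,-0.0031],0],[-1,[-0.0042,-0.0012,-0.0031],0],[-1,[-0.0042,-0.0012,-0.0031],0],[-1,[-0.0042,-0.0012,-0.0031],0],[-1,[-0.0042,-0.0012,-0.0031],0]])

```text
time_s: 10.93
tcp_pos: [583.5, 119.8, 276.9]
ee_rot: [0.991, 0.137, 0.001, 0.0]
wrist_force: [5.0, -0.1, -0.2]
grip_width: 0.003
grasp_force: 1.9
```

The lid follows with a few newtons. Continuing the arc.

Call:
move_arm(series=[[-1,[-0.0034,-0.001,-0.004],0],[-1,[-0.0034,-0.001,-0.004],0],[-1,[-0.0034,-0.001,-0.004],0],[-1,[-0.0034,-0.001,-0.004],0],[-1,[-0.0034,-0.001,-0.004],0],[-1,[-0.0034,-0.001,-0.004],0],[-1,[-0.0034,-0.001,-0.004],0],[-1,[-0.0034,-0.001,-0.004],0]])

```text
time_s: 11.6
tcp_pos: [556.0, 112.1, 244.2]
ee_rot: [0.991, 0.137, 0.0, -0.0]
wrist_force: [3.7, 1.3, 2.2]
grip_width: 0.005
grasp_force: 1.7
```

Call:
move_arm(series=[[-1,[-0.0026,-0.0007,-0.0046],0],[-1,[-0.0026,-0.0007,-0.0046],0],[-1,[-0.0026,-0.0007,-0.0046],0],[-1,[-0.0026,-0.0007,-0.0046],0],[-1,[-0.0026,-0.0007,-0.0046],0],[-1,[-0.0026,-0.0007,-0.0046],0],[-1,[-0.0026,-0.0007,-0.0046],0],[-1,[-0.0026,-0.0007,-0.0046],0]])

```text
time_s: 12.27
tcp_pos: [535.5, 106.4, 207.5]
ee_rot: [0.991, 0.137, 0.0, 0.0]
wrist_force: [3.7, -1.1, 2.0]
grip_width: 0.007
grasp_force: 1.5
```

```bash
python3 - <<'E'
from h import *
im,d=grab_frame('side'); p=tocase(cloud('side',d)); m=(im.max(-1)<60)&(abs(p[...,1]+188)<50)&(p[...,2]>90)&(p[...,2]<190)&(abs(p[...,0])<130); print(m.sum(),np.median(p[m],0).round())
cv2.imwrite('pics/s2.png',cv2.resize(im[120:330,200:460,::-1],None,fx=2.5,fy=2.5))
s=observe(); print(s['tcp_pos'],s['wrist_force'])
im,d=grab_frame('top'); lid(d)
E
```

```text
79 [ -85. -193.  117.]
[534.67886981 106.33257354 206.57664059] [ 1.45694687 -0.03522564  0.10840562]
lid from shut ~ 0.37 0.399 1166
```

View pics/s2.png

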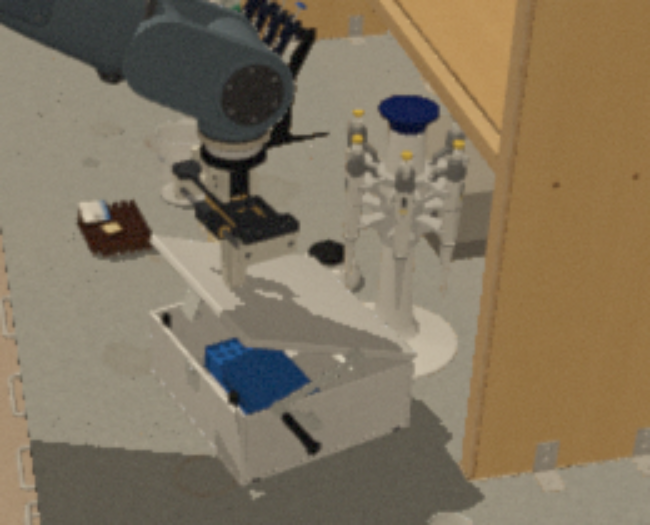

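The side view shows the lid at about 0.4 rad from shut, the stay folding freely with the bar at (300,432) in the crop, and the fingers on the lid's outer face.

Call:
move_arm(series=[[-1,[-0.0017,-0.0005,-0.0051],0],[-1,[-0.0017,-0.0005,-0.0051],0],[-1,[-0.0017,-0.0005,-0.0051],0],[-1,[-0.0017,-0.0005,-0.0051],0],[-1,[-0.0017,-0.0005,-0.0051],0],[-1,[-0.0017,-0.0005,-0.0051],0],[-1,[-0.0017,-0.0005,-0.0051],0],[-1,[-0.0017,-0.0005,-0.0051],0],[-1,[0,0,0],0]])

```text
time_s: 13.12
tcp_pos: [521.3, 102.4, 166.0]
ee_rot: [0.991, 0.137, -0.0, -0.0]
wrist_force: [-0.4, 1.3, 0.8]
grip_width: 0.006
grasp_force: 0.0
```

Call:
move_arm(series=[[-1,[-0.0005,0,-0.0025],0],[-1,[-0.0005,0,-0.0025],0],[-1,[-0.0005,0,-0.0025],0],[-1,[-0.0005,0,-0.0025],0],[-1,[0,0,-0.002],0],[-1,[0,0,-0.001],0],[-1,[0,0,-0.001],0]])

```text
time_s: 13.7
tcp_pos: [519.7, 102.5, 152.9]
ee_rot: [0.991, 0.137, -0.0, -0.0]
wrist_force: [-1.0, -0.2, 2.1]
grip_width: 0.008
grasp_force: 0.8
```

Call:
move_arm(series=[[-1,[0,0,-0.0005],0],[-1,[0,0,-0.0005],0]])

```text
time_s: 13.87
tcp_pos: [519.8, 102.5, 152.1]
ee_rot: [0.991, 0.137, -0.0, -0.0]
wrist_force: [-1.5, -0.4, 1.3]
grip_width: 0.005
grasp_force: 0.7
```

Call:
move_arm(series=[[-1,[0,0,-0.0005],0],[-1,[0,0,-0.0005],0],[-1,[0,0,-0.0005],0],[-1,[0,0,-0.0005],0],[-1,[0,0,-0.0005],0],[-1,[0,0,-0.0005],0]])

```text
time_s: 14.37
tcp_pos: [519.8, 102.5, 149.1]
ee_rot: [0.991, 0.137, -0.0, -0.0]
wrist_force: [-0.6, -1.3, 2.3]
grip_width: 0.002
grasp_force: 0.8
```

Call:
move_arm(series=[[-1,[0,0,-0.0005],0],[-1,[0,0,-0.0005],0],[-1,[0,0,-0.0005],0],[-1,[0,0,-0.0005],0],[-1,[0,0,-0.0005],0],[-1,[0,0,-0.0005],0]])

```text
time_s: 14.87
tcp_pos: [519.8, 102.4, 146.1]
ee_rot: [0.991, 0.137, 0.0, 0.0]
wrist_force: [-0.9, -0.3, 2.1]
grip_width: 0.008
grasp_force: 0.8
```

Call:
move_arm(series=[[-1,[0,0,-0.0005],0],[-1,[0,0,-0.0005],0],[-1,[0,0,-0.0005],0],[-1,[0,0,-0.0005],0]])

```text
time_s: 15.2
tcp_pos: [519.8, 102.5, 144.1]
ee_rot: [0.991, 0.137, 0.0, -0.0]
wrist_force: [-1.4, -0.3, 1.7]
grip_width: 0.004
grasp_force: 0.8
```

Call:
move_arm(series=[[-1,[0,0,-0.0005],0],[-1,[0,0,-0.0005],0],[-1,[0,0,-0.0005],0],[-1,[0,0,-0.0005],0]])

```text
time_s: 15.53
tcp_pos: [519.8, 102.5, 142.1]
ee_rot: [0.991, 0.137, 0.0, -0.0]
wrist_force: [-1.3, -0.2, 1.1]
grip_width: 0.006
grasp_force: 0.8
```

Call:
move_arm(series=[[-1,[0,0,-0.0005],0],[-1,[0,0,-0.0005],0]])

```text
time_s: 15.7
tcp_pos: [519.7, 102.5, 141.1]
ee_rot: [0.991, 0.137, -0.0, -0.0]
wrist_force: [-0.2, -0.9, 1.5]
grip_width: 0.006
grasp_force: 0.8
```

Call:
move_arm(series=[[-1,[0,0,-0.0005],0],[-1,[0,0,-0.0005],0]])

```text
time_s: 15.87
tcp_pos: [519.7, 102.5, 140.1]
ee_rot: [0.991, 0.137, -0.0, 0.0]
wrist_force: [-1.7, 0.8, 5.1]
grip_width: 0.008
grasp_force: 2.1
```

Call:
move_arm(series=[[-1,[0,0,-0.0005],0],[-1,[0,0,-0.0005],0]])

```text
time_s: 16.03
tcp_pos: [519.6, 102.5, 139.3]
ee_rot: [0.991, 0.137, -0.0, 0.0]
wrist_force: [-2.8, -0.6, 4.2]
grip_width: 0.007
grasp_force: 1.9
```

Call:
move_arm(series=[[-1,[0,0,-0.0005],0],[-1,[0,0,-0.0005],0]])

```text
time_s: 16.2
tcp_pos: [519.7, 102.4, 138.2]
ee_rot: [0.991, 0.137, -0.0, -0.0]
wrist_force: [-1.3, -0.5, 2.8]
grip_width: 0.002
grasp_force: 1.3
```

The catch is felt at z≈140.5, so home should be near 132.5. Continuing in small steps.

Call:
move_arm(series=[[-1,[0,0,-0.0005],0],[-1,[0,0,-0.0005],0]])

```text
time_s: 16.37
tcp_pos: [519.8, 102.5, 137.0]
ee_rot: [0.991, 0.137, 0.0, -0.0]
wrist_force: [-1.3, -0.7, 3.2]
grip_width: 0.007
grasp_force: 1.4
```

Call:
move_arm(series=[[-1,[0,0,-0.0005],0],[-1,[0,0,-0.0005],0]])

```text
time_s: 16.53
tcp_pos: [519.8, 102.5, 136.0]
ee_rot: [0.991, 0.137, 0.0, 0.0]
wrist_force: [-1.8, 0.2, 4.4]
grip_width: 0.006
grasp_force: 2.2
```

Call:
move_arm(series=[[-1,[0,0,-0.0005],0]])

```text
time_s: 16.62
tcp_pos: [519.8, 102.5, 135.8]
ee_rot: [0.991, 0.137, 0.0, 0.0]
wrist_force: [-4.2, -0.3, 9.3]
grip_width: 0.001
grasp_force: 4.4
```

Call:
move_arm(series=[[-1,[0,0,-0.0005],0]])

```text
time_s: 16.7
tcp_pos: [519.8, 102.5, 135.6]
ee_rot: [0.991, 0.137, 0.0, 0.0]
wrist_force: [-5.6, -0.0, 13.6]
grip_width: 0.005
grasp_force: 6.4
```

The force is now rising steeply: either the catch peak or the feet. The foot height in the first depth images can tell which.

```bash
python3 - <<'E'
from h import *
s=observe(); print(s['tcp_pos'],s['wrist_force'].round(1),s['grasp_force'])
for n in ('top','side'):
    im=cv2.imread(f'pics/{n}0.png'); q=tocase(cloud(n,np.load(n+'0.npy')))
    for sg in (1,-1):
        m=(im.max(-1)<70)&(abs(q[...,0]+115)<20)&(q[...,1]*sg>40)&(q[...,1]*sg<130)&(q[...,2]>92)&(q[...,2]<130)
        if m.sum(): print(n,sg,m.sum(),np.median(q[m],0).round(1),np.percentile(q[m][:,2],[5,50,80,95,100]).round(1))
    w=(im.min(-1)>120)&(abs(q[...,0]+119)<8)&(abs(q[...,1])<50)&(q[...,2]>85)&(q[...,2]<120)
    print(' rim',np.percentile(q[w][:,2],[10,50,90,98]).round(1))
im,d=grab_frame('top'); q=tocase(cloud('top',d))
m=(im.min(-1)>100)&(q[...,0]>-125)&(q[...,0]<100)&(abs(q[...,1])<115)&(q[...,2]>100)&(q[...,2]<140)
a=q[m]; f=np.polyfit(120-a[:,0],a[:,2],1); 
for _ in range(5):
    r=a[:,2]-np.polyval(f,120-a[:,0]); k=abs(r)<4; f=np.polyfit(120-a[k,0],a[k,2],1)
print(len(a),k.sum(),'th',f, 'z at 215',np.polyval(f,215))
E
```

```text
[519.84769591 102.48231946 135.55889123] [-5.6 -0.  13.6] 6.3586101683574725
top 1 9 [-115.2   89.8  114.9] [110.7 114.9 115.7 116.6 117.2]
top -1 7 [-113.6  -89.6  115.3] [111.6 115.3 115.9 116.2 116.2]
 rim [ 96.6  99.9 104.1 107.8]
side 1 13 [-119.1   86.9  112.5] [102.8 112.5 115.2 116.7 117.3]
side -1 18 [-117.9  -89.6  110.2] [102.8 110.2 115.7 116.9 119. ]
 rim [ 95.1 100.  102.6 104.4]
2293 1992 th [6.23660289e-02 1.11761337e+02] z at 215 125.17003287763471
```

The feet stand about 15 mm above the rim, which puts home at about 0.064 rad from shut. The lid is at 0.062, so it is past the catch and on the feet, pressed with about 13 N. I'll lift off and check.

Call:
move_arm(series=[[-1,[0,0,0.0005],0],[-1,[0,0,0.001],0],[-1,[0,0,0.002],0],[-1,[0,0,0.005],0],[-1,[0,0,0.02],0],[-1,[0,0,0.035],0],[-1,[-0.01,0,0.035],0],[-1,[-0.03,0,0.025],0],[-1,[-0.03,0,0],0],[-1,[-0.03,0,0],0]])

```text
time_s: 17.58
tcp_pos: [419.2, 102.5, 260.1]
ee_rot: [0.991, 0.137, 0.002, -0.0]
wrist_force: [-0.5, -0.4, 0.1]
grip_width: 0.007
grasp_force: 0.0
```

Call:
move_arm(series=[[-1,[-0.035,0,0],0],[-1,[-0.035,0,0],0],[-1,[-0.02,0,0],0],[-1,[0,0,0],0],[-1,[0,0,0],0]])

```text
time_s: 18.0
tcp_pos: [329.7, 102.6, 259.3]
ee_rot: [0.991, 0.137, 0.001, -0.0]
wrist_force: [0.7, 0.4, 0.5]
grip_width: 0.008
grasp_force: 0.0
```

```bash
python3 - <<'E'
from h import *
s=observe(); print(s['time_s'],s['tcp_pos'],s['wrist_force'].round(1))
im,d=grab_frame('top'); q=tocase(cloud('top',d))
m=(im.min(-1)>100)&(q[...,0]>-125)&(q[...,0]<100)&(abs(q[...,1])<115)&(q[...,2]>100)&(q[...,2]<145)
a=q[m]; f=np.polyfit(120-a[:,0],a[:,2],1)
for _ in range(5):
    r=a[:,2]-np.polyval(f,120-a[:,0]); k=abs(r)<4; f=np.polyfit(120-a[k,0],a[k,2],1)
print(k.sum(),'th',f,'z215',np.polyval(f,215))
im2,_=grab_frame('side')
cv2.imwrite('pics/f.png',np.hstack([cv2.resize(i[a:a+240,b:b+320,::-1],(400,300)) for i,a,b in((im,130,180),(im2,150,190))]))
E
```

```text
18.0 [329.72239257 102.58125805 259.30923796] [0.7 0.4 0.5]
4844 th [6.07077241e-02 1.12169907e+02] z215 125.22206752933917
```

View pics/f.png

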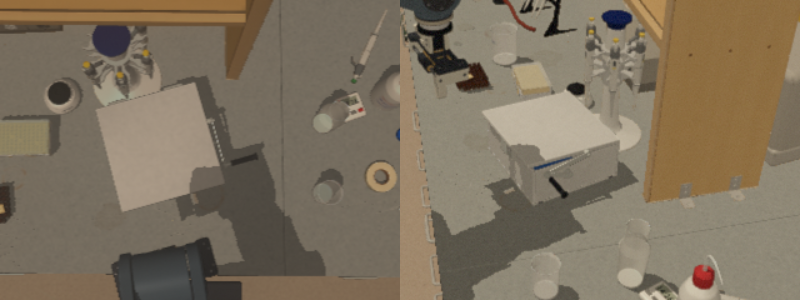

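The lid kept its height after I let go (z≈125 at the press point), and everything else looks undisturbed. It is flat and shut, with the bar at (557,187). One check remains: the 13 N could still have been catch plus hinge friction, which can reach 17 N. I'll re-press to just above that and see whether it gives.

Call:
move_arm(series=[[-1,[0.038,0,0],0],[-1,[0.038,0,0],0],[-1,[0.038,0,0],0],[-1,[0.038,0,0],0],[-1,[0.038,0,0],0],[-1,[0,0,-0.035],0],[-1,[0,0,-0.035],0],[-1,[0,0,-0.03],0],[-1,[0,0,-0.015],0],[-1,[0,0,0],0]])

```text
time_s: 18.93
tcp_pos: [518.7, 102.1, 139.7]
ee_rot: [0.991, 0.137, -0.003, -0.0]
wrist_force: [-1.0, 0.9, -0.2]
grip_width: 0.006
grasp_force: 0.0
```

Call:
move_arm(series=[[-1,[0,0,-0.004],0],[-1,[0,0,-0.001],0],[-1,[0,0,0],0]])

```text
time_s: 19.18
tcp_pos: [520.6, 102.5, 139.5]
ee_rot: [0.991, 0.137, 0.001, 0.0]
wrist_force: [0.6, -0.9, -0.4]
grip_width: 0.006
grasp_force: 0.0
```

Call:
move_arm(series=[[-1,[0,0,-0.001],0],[-1,[0,0,-0.001],0],[-1,[0,0,-0.0005],0],[-1,[0,0,0],0]])

```text
time_s: 19.52
tcp_pos: [519.8, 102.5, 136.4]
ee_rot: [0.991, 0.137, 0.0, 0.0]
wrist_force: [-0.7, -0.1, 0.6]
grip_width: 0.005
grasp_force: 0.0
```

Call:
move_arm(series=[[-1,[0,0,-0.0005],0],[-1,[0,0,0],0]])

```text
time_s: 19.68
tcp_pos: [519.9, 102.5, 135.9]
ee_rot: [0.991, 0.137, 0.0, 0.0]
wrist_force: [0.4, -1.1, 2.9]
grip_width: 0.007
grasp_force: 1.2
```

Call:
move_arm(series=[[-1,[0,0,-0.0005],0],[-1,[0,0,0],0]])

```text
time_s: 19.85
tcp_pos: [519.9, 102.5, 135.7]
ee_rot: [0.991, 0.137, 0.0, 0.0]
wrist_force: [-2.6, -1.0, 6.4]
grip_width: 0.007
grasp_force: 3.5
```

Call:
move_arm(series=[[-1,[0,0,-0.0005],0],[-1,[0,0,0],0]])

```text
time_s: 20.02
tcp_pos: [519.9, 102.5, 135.5]
ee_rot: [0.991, 0.137, 0.0, 0.0]
wrist_force: [-3.9, 0.2, 11.5]
grip_width: 0.011
grasp_force: 5.3
```

Call:
move_arm(series=[[-1,[0,0,-0.0004],0],[-1,[0,0,0],0]])

```text
time_s: 20.18
tcp_pos: [519.9, 102.5, 135.3]
ee_rot: [0.991, 0.137, 0.0, 0.0]
wrist_force: [-5.1, -0.2, 13.8]
grip_width: 0.005
grasp_force: 6.7
```

Call:
move_arm(series=[[-1,[0,0,-0.0004],0],[-1,[0,0,0],0]])

```text
time_s: 20.35
tcp_pos: [520.0, 102.5, 135.2]
ee_rot: [0.991, 0.137, 0.0, 0.0]
wrist_force: [-5.6, -0.5, 16.3]
grip_width: 0.004
grasp_force: 8.1
```

Call:
move_arm(series=[[-1,[0,0,-0.0003],0],[-1,[0,0,0],0]])

```text
time_s: 20.52
tcp_pos: [519.9, 102.5, 135.0]
ee_rot: [0.991, 0.137, 0.0, 0.0]
wrist_force: [-6.8, -0.6, 19.3]
grip_width: 0.006
grasp_force: 9.4
```

At 19 N there is only a linear, springy response and no further snap, so the lid is home on the feet. I'll retreat and hand in.

Call:
move_arm(series=[[-1,[0,0,0.0005],0],[-1,[0,0,0.001],0],[-1,[0,0,0.002],0],[-1,[0,0,0.005],0],[-1,[0,0,0.02],0],[-1,[0,0,0.035],0],[-1,[0,0,0.035],0],[-1,[0,0,0.02],0],[-1,[0,0,0],0],[-1,[0,0,0],0]])

```text
time_s: 21.35
tcp_pos: [520.0, 102.5, 252.9]
ee_rot: [0.991, 0.137, 0.001, 0.0]
wrist_force: [-0.9, -1.1, -0.2]
grip_width: 0.005
grasp_force: 0.0
```

```bash
python3 - <<'E'
from h import *
s=observe(); print(s['time_s'],s['tcp_pos'],s['wrist_force'].round(1)); print(sign_off())
E
```

```text
21.35 [520.03476737 102.50204224 252.85064959] [-0.9 -1.1 -0.2]
the job is handed in; nothing more can be done
None
```

I handed the job in at about 21 s: the stay is unlocked and the lid is shut on both feet as far as force and depth readings show, with a peak press of about 19 N while checking it was home, and the arm never went near the flask, beaker or tip box; `sign_off` returned no verdict.

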